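Start the optical comparator and zero its readout

ROBOT

A 6-joint arm with a two-finger parallel gripper is mounted at the origin on the work surface. World frame = base frame: x ahead of the robot, y to its left, z up, the work surface at z = 0. Lengths are in m, angles in degrees, forces in N, time in s.
With the tool pointing down it reaches from about 0.35 to 0.925 m from the base axis. Payload 6.4 kg.
Tool frame: the origin (TCP) lies at the very end of the fingers, on their centre line; the grasp point (between the pads) lies 19 mm behind it (robot.grip_point_offset is the distance from the TCP to the grasp point, in m); z points along the fingers, y is the direction in which the jaws open and shut (so a half turn about z gives the same grasp; the last joint's range is limited). The gripper opens to 85 mm and grips with 20 to 120 N. Pads are 22 mm wide; open, the fingers measure 114 mm over their backs; the gripper's body (76 mm by 85 mm) begins 54 mm behind the grasp point. The pads swing forward as they close: fully open they stand 13 mm farther back than shut.
Start: joints at [63.249, 14.043, 89.255, -0, 76.702, -9.975], TCP at [0.188, 0.622, 0.231] pointing down, gripper open.
Joint ranges: [-179.41, 179.41], [-58.25, 129.5], [7.25, 145.43], [-54.29, 234.29], [11.92, 165.04], [-157.13, 157.13]. Speed limits (degrees/s): [147.25, 147.25, 180, 180, 180, 180].

INTERFACE

Orientations are given as a 3x3 rotation matrix whose columns are the frame's x, y, z axes.
In Python, from station import telemetry, optics, order, robot gives the robot as it stands. The module is installed in compiled form; this text tells all that it offers.
- The arm moves only by the shell command python3 -m handwheel 'ROWS' [FORCE]. ROWS is JSON, a list of rows, each a list of 7 numbers: the shift along the tool's x, y, z in mm, then the turn, a rotation vector about the tool's x, y, z in degrees, then the opening, from 0 (shut) to 1 (fully open). In form: [[x, y, z, wx, wy, wz, hand], ...]. A call has 1 to 12 rows; each row shifts and turns the pose as measured when the row begins, along the tool's axes as they then stand; what a row does not reach is not made up. A row lasts 1/12 s, in which the tool goes at most 41.7 mm and 7.16 degrees, less where a joint would pass 70% of its speed; a pose out of reach is approached as far as the arm can. A call with a gripper value outside its range is refused whole. The fingers move at their own pace and stop on an object; FORCE is the grip in N (left out, the last holds). Time passes only in rows, so rows that do not move let the fingers close. It gives the time, the measured TCP pose, the force and the opening at its end, in the units of the state.
- telemetry.sense(): the state, without advancing time (a new reading comes with each control period).
- optics.grab_frame(name): name is "side" or "top" or "wrist"; returns (picture, depth): 384x512x3 uint8, red, green, blue; 384x512 float32, m along the optical axis (not along the pixel's ray), 0 where there is no reading.
- optics.camera_params(name): a dict with "intrinsics" (3x3 intrinsics, pixels), "R" (3x3) and "t" (3): a world point X has camera coordinates R X + t; the wrist camera has in their place "hand_eye" (4x4, takes a point from camera to tool coordinates, whose origin is the TCP and whose axes are the flange's). Camera axes: x right, y down, z forward; pixel columns grow to the right and rows downward; lengths in m; the calibration is good to about 2 mm. A picture is of the moment at which its call begins: read the wrist's pose just before it. camera_params takes no time and is no camera call.
- order.job_done(): hands the job in, once; it reports no verdict.
The state is a dict: "time_s": time; "q": joint angles; "joint_vel": joint speeds; "joint_torque": joint torques, N m; "tool_pos": TCP position; "ee_rot": TCP orientation; "ft_force": force on the tool from outside, world axes, zero at the start; "torque": the same for the moment, N m; "opening": finger opening in m.
Only numpy, scipy, OpenCV 4.12 (cv2) and the standard library are available. Lean on these libraries where they do the work, as an engineer would, in place of code of your own. Each camera call takes 0.05 s, during which the arm holds its last target.

TASK

Start the comparator for a profile check: on the control unit press the wide main rocker on, then the middle, profile-lamp rocker on (on is the far end, with the white line, pressed in); then on the readout press and let up the X zero key (square, beside the upper window), and last the Y zero key (square, beside the lower window). Press the zero keys one at a time and only with power and lamp on. Leave the surface-lamp rocker off and the round keys unpressed, and do not lift or shove the units or the things around them.

Things in the scene. Friction and masses are not known exactly. Their poses are not given: they have to be found in the camera images.
- control_unit: Loose dark case, 3 kg, 230 wide (y) x 150 mm deep (x); grey panel rising 0.21 rad from front (40 mm high) to back (72 mm). Origin: centre of footprint on the bench; x front to back, y left, z up. Rocker pivots 22 mm down-slope of mid-depth: main 68 mm left of the middle, profile 8 and surface 66 mm right. Dimmer knobs (27 mm wide, 18 high) 64 mm up-slope of the lamp rockers. Left or right of the readout
- readout: Two-axis readout: loose dark case, 2.2 kg, 260 wide (y) x 150 mm deep (x); slope, heights, origin and axes as the control unit. On its left two dark windows, 142 x 36 mm, X 26 mm up-slope and Y 26 mm down-slope of mid-depth. Right of each a square zero key (21 mm; 46 mm right of the middle), then a round preset key (19 mm; 98 mm right). Key tops 9 mm over the panel, bezels 3 mm
- main_rocker (a joint): Main power rocker, left on the control unit, black, 24 mm wide, 34 mm long up the slope. 0: off, near end down, far end standing up; 0.34 rad: on, far end down. Over-centre spring: the far end takes about 5 N at first, snaps over past the middle (0.17) and stays; let go before that it springs back. On from 0.29
- profile_rocker (a joint): Profile-lamp rocker, the middle one on the control unit, black, 14 mm wide, 34 mm long up the slope. 0: off, near end down, far end standing up; 0.34 rad: on, far end down. Over-centre spring: the far end takes about 5 N at first, snaps over past the middle (0.17) and stays; let go before that it springs back. On from 0.29
- surface_rocker (a joint): Surface-lamp rocker, the right one on the control unit, to be left off, black, 14 mm wide, 34 mm long up the slope. 0: off, near end down, far end standing up; 0.34 rad: on, far end down. Over-centre spring: the far end takes about 5 N at first, snaps over past the middle (0.17) and stays; let go before that it springs back. On from 0.29
- main_rocker_end (a point): point on the main rocker's far face, on its centre line, 11 mm from the pivot (far edge: 17 mm); rides on it. Off: it stands 11 mm above the panel, the far edge 13 mm. On: it is 4 mm lower, the far edge 6 mm, and the face lies along the panel, 7 mm above it. A 3 mm high bezel frames the rocker, 3 mm outside its outline
- profile_rocker_end (a point): point on the profile-lamp rocker's far face, on its centre line, 11 mm from the pivot (far edge: 17 mm); rides on it. Off: it stands 11 mm above the panel, the far edge 13 mm. On: it is 4 mm lower, the far edge 6 mm, and the face lies along the panel, 7 mm above it. A 3 mm high bezel frames the rocker, 3 mm outside its outline
- surface_rocker_end (a point): point on the surface-lamp rocker's far face, on its centre line, 11 mm from the pivot (far edge: 17 mm); rides on it. Off: it stands 11 mm above the panel, the far edge 13 mm. On: it is 4 mm lower, the far edge 6 mm, and the face lies along the panel, 7 mm above it. A 3 mm high bezel frames the rocker, 3 mm outside its outline
- x_zero_key (a joint): X zero key of the readout, the square one beside the upper (farther) window. 0 up, 0.004 m fully down; springs back when let go (1.5 N starts it, 4.5 N holds it fully down). Counts as pressed from 0.0028
- y_zero_key (a joint): Y zero key of the readout, the square one beside the lower (nearer) window. 0 up, 0.004 m fully down; springs back when let go (1.5 N starts it, 4.5 N holds it fully down). Counts as pressed from 0.0028
- x_preset_key (a joint): X preset key, the upper round one, not to be pressed. 0 up, 0.004 m fully down; springs back when let go (1.5 N starts it, 4.5 N holds it fully down). Counts as pressed from 0.0028
- y_preset_key (a joint): Y preset key, the lower round one, not to be pressed. 0 up, 0.004 m fully down; springs back when let go (1.5 N starts it, 4.5 N holds it fully down). Counts as pressed from 0.0028
- x_zero_key_top (a point): centre of the X zero key's top face (21 mm square, sloping like the panel; its travel is square to the panel); rides on the key
- y_zero_key_top (a point): centre of the Y zero key's top face (21 mm square, sloping like the panel; its travel is square to the panel); rides on the key
- loupe: bystander: black eye loupe, 37 mm across, 34 mm high, standing; origin at the centre of its underside
- ring_gauge: bystander: plain steel ring gauge, 60 mm across, 25 mm bore, 22 mm high, lying flat; origin at the centre of its underside
- cleaner: bystander: small clear lens-cleaner bottle, 42 mm across, 115 mm high; origin at the centre of its underside
- brush: bystander: small brush 160 mm long, lying behind the units; origin under its middle

How it is judged (in metres and radians):
On the way, in this order (a step that is already met when the one before it is completed fails the run):
1. the main rocker is on (value of joint main_rocker above 0.29 rad and value of joint profile_rocker below 0.1 rad), for 0.1 s.
2. then the profile-lamp rocker is on (value of joint each of main_rocker, profile_rocker above 0.29 rad), for 0.1 s.
3. then the X zero key is pressed down (value of joint x_zero_key above 0.0028 m and value of joint y_zero_key below 0.001 m), for 0.05 s.
4. then, the X key let up, the Y zero key is pressed down (value of joint y_zero_key above 0.0028 m and value of joint x_zero_key below 0.001 m), for 0.05 s.
At the end, for the whole second after the job is handed in: Main and profile-lamp rockers on (0.29 rad or more), surface-lamp rocker off (under 0.05), all four keys up (under 1 mm), both units within 20 mm and the bystanders within 30 mm of where they stood (all of step 2 and value of joint surface_rocker below 0.05 rad and value of joint each of x_zero_key, y_zero_key, x_preset_key, y_preset_key below 0.001 m and distance of each of control_unit, readout from where it was at the start of the episode below 0.02 m and distance of each of loupe, ring_gauge, cleaner, brush from where it was at the start of the episode below 0.03 m); the robot touches nothing.
It fails at once if the surface-lamp rocker or a round preset key is pressed (value of joint surface_rocker above 0.17 rad or value of joint any of x_preset_key, y_preset_key above 0.002 m).
It fails at once if out of order: the profile lamp goes on with the main power off, or a zero key is pressed with the power or the profile lamp off ((value of joint profile_rocker above 0.17 rad and value of joint main_rocker below 0.17 rad) or (value of joint any of x_zero_key, y_zero_key above 0.002 m and value of joint any of main_rocker, profile_rocker below 0.17 rad)).
It fails at once if both zero keys are pressed at once (value of joint each of x_zero_key, y_zero_key above 0.002 m).
It fails at once if a unit is lifted or shoved more than 20 mm (distance of any of control_unit, readout from where it was at the start of the episode above 0.02 m).
It fails at once if a bystander is lifted, knocked or pushed more than 30 mm (distance of any of loupe, ring_gauge, cleaner, brush from where it was at the start of the episode above 0.03 m).
It also fails if it takes over 48 s, if anything falls off the work surface, if the arm or the gripper's body presses on something with over 40 N, if the wrist force passes 120 N, or if a joint passes its speed limit or range.

## Working session

There is one attempt and no reset: what is moved stays moved. The work goes in short steps, Python scripts to look and compute and a shell command to move; the robot and the scene stay as the last step left them, time stands still between calls to the robot, and variables do not carry over. Pictures are saved under pics/ and viewed, and the job is handed in when it is done.

```bash
mkdir -p pics; cat > h.py <<'E'
import numpy as np, cv2
from station import telemetry, optics, order, robot
def grab(n,tag):
    s=telemetry.sense(); p,d=optics.grab_frame(n)
    cv2.imwrite(f'pics/{tag}.png',cv2.cvtColor(p,cv2.COLOR_RGB2BGR)); 
    np.savez(f'{tag}.npz',p=p,d=d,pos=s['tool_pos'],rot=s['ee_rot'])
def world(n,d,u,v,s=None):
    c=optics.camera_params(n);K=np.array(c['intrinsics'])
    z=d[v,u] if np.isscalar(u) else d[v,u]
    P=np.stack([(np.asarray(u)-K[0,2])/K[0,0]*z,(np.asarray(v)-K[1,2])/K[1,1]*z,np.asarray(z)],-1)
    if n=='wrist':
        H=np.array(c['hand_eye']);P=P@H[:3,:3].T+H[:3,3]
        return P@np.array(s['rot']).T+np.array(s['pos'])
    return (P-np.array(c['t']))@np.array(c['R'])
E
python3 - <<'E'
from h import *
grab('top','top0');grab('side','side0');grab('wrist','wrist0')
s=telemetry.sense();print(s['time_s'],s['tool_pos'],s['ee_rot'],s['ft_force'],s['opening'])
E
```

```text
0.15 [0.18739476 0.62195322 0.23044388] [[-9.57439869e-01  2.88631920e-01 -7.15553581e-04]
 [ 2.88632643e-01  9.57439027e-01 -1.30617245e-03]
 [ 3.08095863e-04 -1.45711370e-03 -9.99998891e-01]] [0.71403166 0.23901371 0.11058355] 0.08540531814276937
```

View pics/top0.png

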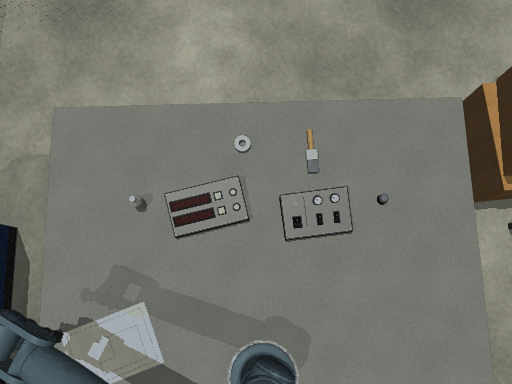

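View pics/side0.png

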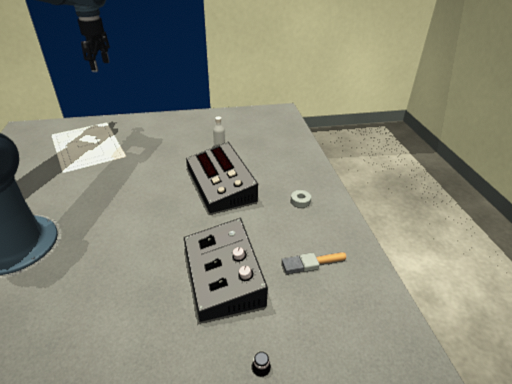

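View pics/wrist0.png

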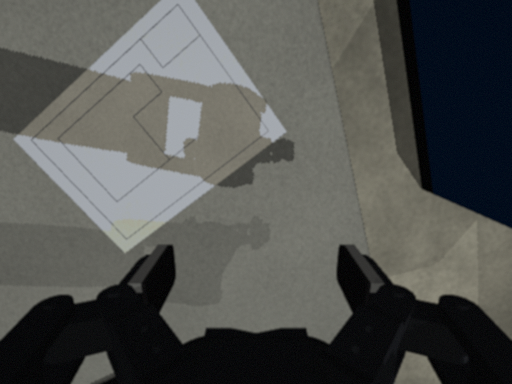

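The top view shows the readout at about (206,207) and the control unit at about (316,213). The ring is at (242,144), the brush at (311,150), the cleaner at (137,202) and the loupe at (382,199). I'll enlarge this next.

```bash
python3 - <<'E'
from h import *
z=np.load('top0.npz');p=z['p'][:,:,::-1]
c=p[170:250,155:260];cv2.imwrite('pics/t_ro.png',cv2.resize(c,None,fx=7,fy=7,interpolation=cv2.INTER_CUBIC))
c=p[175:250,270:365];cv2.imwrite('pics/t_cu.png',cv2.resize(c,None,fx=8,fy=8,interpolation=cv2.INTER_CUBIC))
c=optics.camera_params('top');print(c)
for u,v in [(206,207),(316,213),(297,222),(319,219),(337,217),(217,196),(221,211),(450,300)]:
  print(u,v,world('top',z['d'],u,v).round(4))
E
```

```text
{'intrinsics': array([[486.84115346,   0.        , 254.30728663],
       [  0.        , 486.84115346, 182.67144031],
       [  0.        ,   0.        ,   1.        ]]), 'R': array([[-0.02148965, -0.99964881, -0.01550643],
       [-0.97986856,  0.02413855, -0.19817903],
       [ 0.19848374,  0.01093547, -0.98004317]]), 't': array([0.02960391, 0.63371843, 1.59327076])}
206 207 [0.5565 0.1813 0.0506]
316 213 [ 0.5263 -0.1905  0.0565]
297 222 [ 0.4972 -0.1253  0.0584]
319 219 [ 0.5054 -0.1992  0.06  ]
337 217 [ 0.5111 -0.2602  0.0571]
217 196 [0.5902 0.1418 0.07  ]
221 211 [0.54   0.1294 0.0614]
450 300 [ 0.2301 -0.6294  0.0058]
```

View pics/t_ro.png

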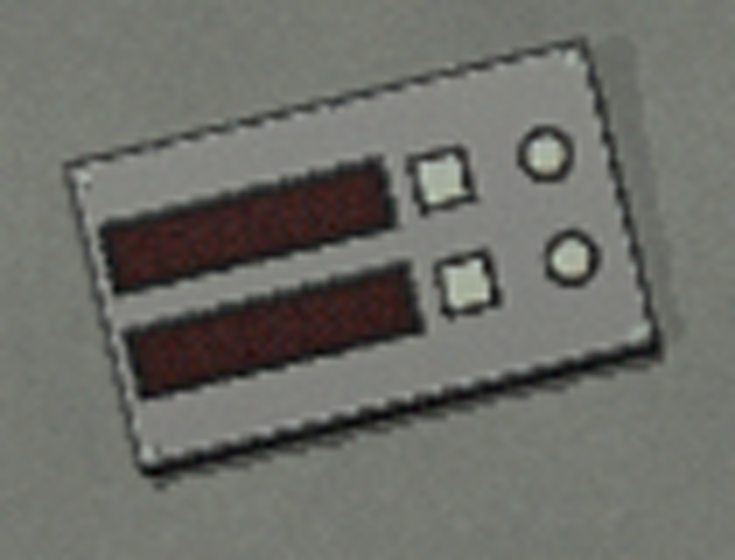

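View pics/t_cu.png

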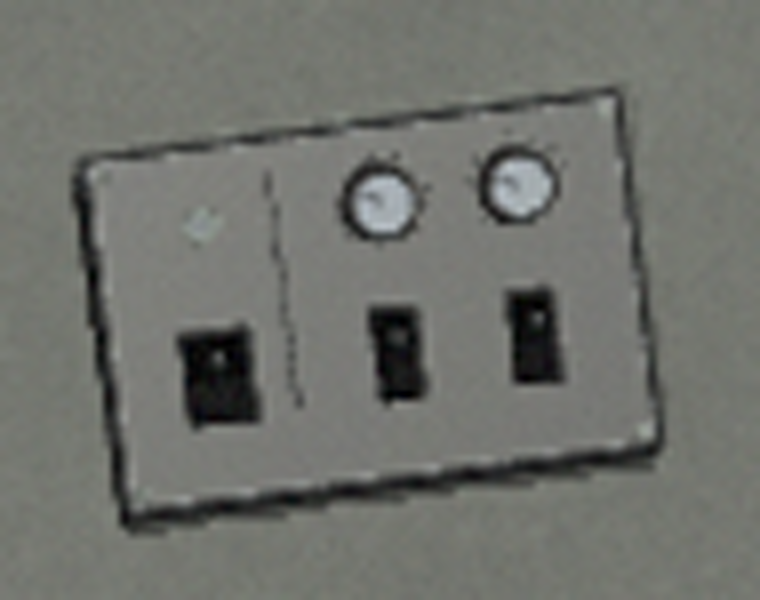

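```bash
cat > model.py <<'E'
from h import *
from scipy.optimize import least_squares
S=0.21
def mod(s,y,h): # slope dist from mid-depth, y, height over panel
    return [s*np.cos(S)-h*np.sin(S), y, .056+s*np.sin(S)+h*np.cos(S)]
def w(p,M):
    c,s=np.cos(p[2]),np.sin(p[2]);M=np.atleast_2d(M)
    return np.c_[p[0]+c*M[:,0]-s*M[:,1],p[1]+s*M[:,0]+c*M[:,1],M[:,2]]
def proj(P):
    c=optics.camera_params('top');q=(np.array(c['R'])@P.T).T+c['t'];K=c['intrinsics']
    return np.c_[K[0,0]*q[:,0]/q[:,2]+K[0,2],K[1,1]*q[:,1]/q[:,2]+K[1,2]]
E
cat > fit.py <<'E'
from model import *
m=.001
RO=[mod(.026,-.046,.009),mod(-.026,-.046,.009),mod(.026,-.098,.009),mod(-.026,-.098,.009),[.075,.13,.072],[.075,-.13,.072],[-.075,-.13,.04],[-.075,.13,.04]]
ro=np.array([(441,180),(469,285),(547,154),(573,258),(68,165),(583,42),(657,340),(148,465)])/7+[155-.43,170-.43]
CU=[mod(-.022,.068,.005),mod(-.022,-.008,.005),mod(-.022,-.066,.005),mod(.042,-.008,.018),mod(.042,-.066,.018),[.075,.115,.072],[.075,-.115,.072],[-.075,-.115,.04],[-.075,.115,.04]]
cu=np.array([(220,377),(398,354),(535,336),(383,205),(519,186),(82,163),(618,92),(660,440),(125,512)])/8+[270-.44,175-.44]
for n,M,px,g in(('ro',RO,ro,[.56,.18,-.2]),('cu',CU,cu,[.53,-.19,-.1])):
    M=np.array(M)
    r=least_squares(lambda p:(proj(w(p,M))-px).ravel(),g,loss='soft_l1',f_scale=.5)
    print(n,r.x[:2].round(4),np.degrees(r.x[2]).round(2));print((proj(w(r.x,M))-px).round(2).tolist());np.save(n+'.npy',r.x)
ro=np.load('ro.npy');cu=np.load('cu.npy')
z=np.load('top0.npz')
for nm,p,M in(('main end',cu,mod(-.011,.068,.011)),('prof',cu,mod(-.011,-.008,.011)),('surf',cu,mod(-.011,-.066,.011)),('x',ro,mod(.026,-.046,.009)),('y',ro,mod(-.026,-.046,.009))):
    P=w(p,M);u,v=proj(P)[0].round().astype(int);print(nm,P[0].round(4),'depthpt',world('top',z['d'],u,v).round(4))
E
python3 fit.py
```

```text
ro [0.5597 0.1789] 12.71
[[0.2, -0.08], [-0.11, -0.14], [0.03, -0.06], [-0.01, 0.01], [-0.64, -0.08], [0.49, -0.85], [0.7, 0.35], [-1.15, 1.04]]
cu [ 0.5282 -0.1905] 6.15
[[-0.12, 0.02], [0.03, -0.04], [-0.02, -0.03], [0.02, -0.12], [0.25, 0.01], [-0.6, -0.59], [0.0, -0.53], [0.52, 1.03], [-0.13, 0.9]]
main end [ 0.5079 -0.1242  0.0645] depthpt [ 0.5071 -0.1255  0.0603]
prof [ 0.516  -0.1998  0.0645] depthpt [ 0.516  -0.2002  0.056 ]
surf [ 0.5222 -0.2575  0.0645] depthpt [ 0.5241 -0.257   0.0611]
x [0.5928 0.1392 0.0702] depthpt [0.594  0.1386 0.0675]
y [0.5432 0.128  0.0594] depthpt [0.5437 0.1295 0.0597]
```

```bash
cat > go.py <<'E'
import sys
from model import *
from scipy.spatial.transform import Rotation as Ro
def Rt(yaw):
    Z=Ro.from_euler('z',yaw).as_matrix()
    return Z@np.array([[-np.cos(S),0,np.sin(S)],[0,1,0],[-np.sin(S),0,-np.cos(S)]])
# usage: unit s_mm y_mm h_mm ; TCP target over panel
u,a,b,h=sys.argv[1],*map(float,sys.argv[2:5])
p=np.load(u+'.npy');T=w(p,mod(a/1e3,b/1e3,h/1e3))[0];R=Rt(p[2])
s=telemetry.sense();c=np.array(s['ee_rot']);t=np.array(s['tool_pos'])
rv=Ro.from_matrix(c.T@R).as_rotvec(degrees=True)
cur=(R.T@(t-w(p,mod(0,0,0))[0]))*1e3
print('t',round(s['time_s'],2),'pos',t.round(4),'F',np.array(s['ft_force']).round(2),'op',round(s['opening'],4))
print('turn',rv.round(2),'| shift now-tool mm',(c.T@(T-t)*1e3).round(1),'| shift final-tool',(R.T@(T-t)*1e3).round(1))
print('unit coords: s=%.1f y=%.1f h=%.1f'%(-cur[0],cur[1],-cur[2]))
E
python3 go.py cu -5 68 80
```

```text
t 0.15 pos [0.1874 0.622  0.2304] F [0.71 0.24 0.11] op 0.0854
turn [ -2.49 -11.91 -22.83] | shift now-tool mm [-514.4 -625.1   98. ] | shift final-tool [-204.9 -776.2  143.1]
unit coords: s=-209.9 y=844.2 h=223.1
```

```bash
python3 -m handwheel '[[0,0,0,-0.6,-3,-5.7,0],[0,0,0,-0.6,-3,-5.7,0],[0,0,0,-0.6,-3,-5.7,0],[0,0,0,-0.6,-3,-5.7,0],[0,0,0,0,0,0,0]]' 30; python3 go.py cu -5 68 80
```

```text
time_s: 0.57
tool_pos: [0.1883, 0.6209, 0.2281]
ee_rot: [[-0.969, -0.123, 0.216], [-0.122, 0.992, 0.019], [-0.217, -0.008, -0.976]]
ft_force: [0.1, -0.2, -0.2]
opening: 0.0254
t 0.57 pos [0.1883 0.6209 0.2281] F [ 0.1  -0.16 -0.22] op 0.0254
turn [-0.24  0.5   0.97] | shift now-tool mm [-190.1 -777.9  145.6] | shift final-tool [-204.6 -775.1  140.6]
unit coords: s=-209.6 y=843.1 h=220.6
```

```bash
python3 -m handwheel '[[-10,-38,0,-0.2,0.5,1,0],[-10,-38,0,0,0,0,0],[-10,-38,0,0,0,0,0],[-10,-38,0,0,0,0,0],[-10,-38,0,0,0,0,0],[-10,-38,0,0,0,0,0],[-10,-38,0,0,0,0,0],[-10,-38,0,0,0,0,0],[-10,-38,0,0,0,0,0],[-10,-38,0,0,0,0,0],[-10,-38,0,0,0,0,0]]'; python3 go.py cu -5 68 80
```

```text
time_s: 1.48
tool_pos: [0.3371, 0.2042, 0.2464]
ee_rot: [[-0.977, -0.092, 0.193], [-0.089, 0.996, 0.023], [-0.194, 0.005, -0.981]]
ft_force: [0.9, -1.1, -0.5]
opening: 0.0001
t 1.48 pos [0.3371 0.2042 0.2464] F [ 0.89 -1.07 -0.46] op 0.0001
turn [ 0.11 -0.82 -0.92] | shift now-tool mm [-107.2 -343.5  134.9] | shift final-tool [ -99.7 -344.9  137. ]
unit coords: s=-104.7 y=412.9 h=217.0
```

```bash
python3 -m handwheel '[[-10,-35,6,0,-0.8,-0.9,0],[-10,-35,6,0,0,0,0],[-10,-35,6,0,0,0,0],[-10,-35,6,0,0,0,0],[-10,-35,6,0,0,0,0],[-10,-35,6,0,0,0,0],[-10,-35,6,0,0,0,0],[-10,-35,6,0,0,0,0],[-10,-35,6,0,0,0,0],[-10,-30,6,0,0,0,0],[0,0,0,0,0,0,0]]'; python3 go.py cu -5 68 80; python3 -c "
from h import *
grab('wrist','w1')"
```

```text
time_s: 2.4
tool_pos: [0.4845, -0.1553, 0.2103]
ee_rot: [[-0.973, -0.065, 0.221], [-0.059, 0.998, 0.031], [-0.223, 0.017, -0.975]]
ft_force: [0.4, 0.7, -0.3]
opening: -0.0002
t 2.4 pos [ 0.4845 -0.1553  0.2103] F [ 0.4   0.72 -0.28] op -0.0002
turn [ 0.44  0.86 -2.6 ] | shift now-tool mm [ 0.9 27.8 79.4] | shift final-tool [-1.6 28.4 79.2]
unit coords: s=-6.6 y=39.6 h=159.2
```

View pics/w1.png

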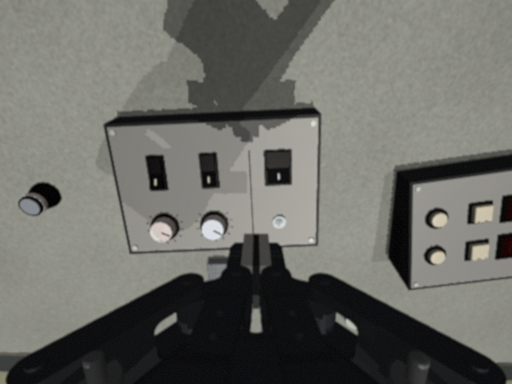

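The wrist view looks toward the robot, so it is upside down. It shows the main rocker at (278,167), profile at (208,171), surface at (157,173) and the shut fingertip at (256,240). I'll check the panel plane and the feature positions from this view.

```bash
cat > chk.py <<'E'
from model import *
import sys
z=np.load(sys.argv[1]+'.npz');cu=np.load(sys.argv[2]+'.npy')
def toU(P):
    a=P-w(cu,mod(0,0,0))[0];Z=np.array([[np.cos(cu[2]),-np.sin(cu[2]),0],[np.sin(cu[2]),np.cos(cu[2]),0],[0,0,1]])
    q=a@Z; return np.c_[q[:,0]*np.cos(S)+q[:,2]*np.sin(S),q[:,1],-q[:,0]*np.sin(S)+q[:,2]*np.cos(S)]*1e3
px=np.array(eval(sys.argv[3]))
print(toU(world('wrist',z['d'],px[:,0],px[:,1],z)).round(1))
E
python3 chk.py w1 cu '[(278,178),(278,155),(208,180),(157,182),(240,150),(130,130),(180,150),(300,200),(300,140),(164,228),(213,226),(226,205),(400,100)]'
python3 -c "
from h import *
p=cv2.imread('pics/w1.png')[110:260,90:340];cv2.imwrite('pics/w1c.png',cv2.resize(p,None,fx=3,fy=3,interpolation=2))"
```

```text
[[-1.080e+01  6.410e+01  1.040e+01]
 [-3.500e+01  6.490e+01  6.200e+00]
 [-1.190e+01 -1.190e+01  9.000e+00]
 [-1.210e+01 -6.780e+01  8.300e+00]
 [-4.120e+01  2.430e+01 -1.600e+00]
 [-6.790e+01 -9.070e+01 -1.000e-01]
 [-4.430e+01 -4.080e+01 -1.000e+00]
 [ 1.890e+01  8.960e+01 -3.000e-01]
 [-4.900e+01  8.940e+01  2.000e-01]
 [ 3.870e+01 -6.480e+01  1.710e+01]
 [ 3.910e+01 -1.010e+01  1.670e+01]
 [ 2.080e+01  4.200e+00 -1.000e-01]
 [-8.550e+01  2.128e+02 -4.010e+01]]
```

View pics/w1c.png

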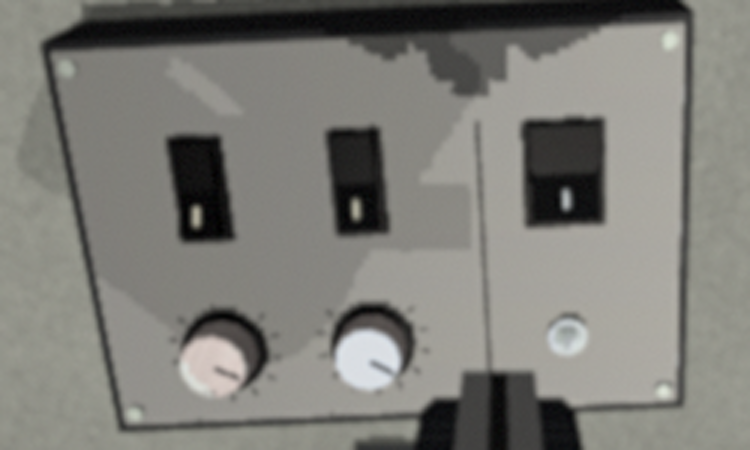

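Panel height agrees to about 1 mm and position to about 3 mm. Moving above the far end of the main rocker.

```bash
python3 -m handwheel '[[1,28,25,0.4,0.9,-2.6,0],[0,0,28,0,0,0,0],[0,0,26,0,0,0,0],[0,0,28,0,0,0,0],[0,0,15,0,0,0,0],[0,0,0,0,0,0,0]]'; python3 go.py cu -5 67 30
```

```text
time_s: 2.95
tool_pos: [0.5085, -0.1199, 0.0913]
ee_rot: [[-0.972, -0.099, 0.211], [-0.096, 0.995, 0.026], [-0.213, 0.005, -0.977]]
ft_force: [-0.6, -0.7, -0.1]
opening: -0.0
t 2.95 pos [ 0.5085 -0.1199  0.0913] F [-0.63 -0.71 -0.14] op -0.0
turn [ 0.18  0.24 -0.52] | shift now-tool mm [ 0.6 -5.3  7. ] | shift final-tool [ 0.6 -5.3  7. ]
unit coords: s=-4.4 y=72.3 h=37.0
```

```bash
python3 -m handwheel '[[0.5,-5.3,10,0,0,-0.5,0],[0,0,8,0,0,0,0],[0,0,0,0,0,0,0]]'; python3 go.py cu -5 67 8; python3 -c "
from h import *
grab('wrist','w2')"
```

```text
time_s: 3.2
tool_pos: [0.5122, -0.1226, 0.0744]
ee_rot: [[-0.972, -0.107, 0.211], [-0.103, 0.994, 0.028], [-0.213, 0.006, -0.977]]
ft_force: [0.2, 0.5, -0.3]
opening: -0.0003
t 3.2 pos [ 0.5122 -0.1226  0.0744] F [ 0.17  0.45 -0.29] op -0.0003
turn [ 0.31  0.26 -0.1 ] | shift now-tool mm [ 0.5 -2.2 11.8] | shift final-tool [ 0.5 -2.2 11.8]
unit coords: s=-4.5 y=69.2 h=19.8
```

View pics/w2.png

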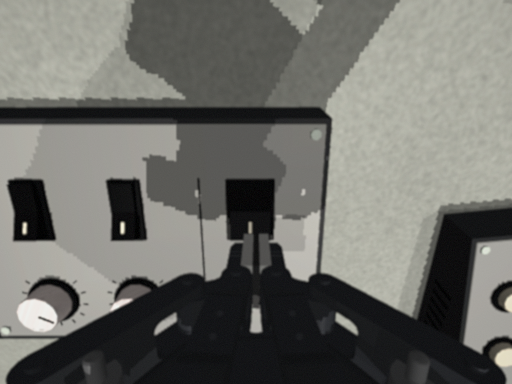

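The wrist view shows the fingertip at (256,236), just over the white line of the main rocker at (250,228). I'll shift 3 mm and press.

```bash
python3 -m handwheel '[[0,-3.5,2,0,0,0,0],[0,0,5,0,0,0,0],[0,0,4,0,0,0,0],[0,0,3,0,0,0,0]]'; python3 go.py cu -5 67 8
```

```text
time_s: 3.58
tool_pos: [0.5191, -0.1271, 0.0657]
ee_rot: [[-0.97, -0.106, 0.22], [-0.103, 0.994, 0.024], [-0.222, 0.001, -0.975]]
ft_force: [1.0, 1.1, 4.1]
opening: -0.0002
t 3.58 pos [ 0.5191 -0.1271  0.0657] F [0.97 1.09 4.07] op -0.0002
turn [ 0.04  0.77 -0.11] | shift now-tool mm [4.9 3.  1.9] | shift final-tool [4.9 3.  2. ]
unit coords: s=-0.1 y=64.0 h=10.0
```

```bash
python3 -m handwheel '[[4,3,2,0,0.7,0,0],[0,0,3,0,0,0,0],[0,0,2,0,0,0,0]]'; python3 go.py cu -5 67 8
```

```text
time_s: 3.83
tool_pos: [0.5161, -0.1244, 0.0611]
ee_rot: [[-0.973, -0.109, 0.203], [-0.106, 0.994, 0.024], [-0.204, 0.002, -0.979]]
ft_force: [-22.2, 3.2, 36.6]
opening: 0.0001
t 3.83 pos [ 0.5161 -0.1244  0.0611] F [-22.16   3.19  36.61] op 0.0001
turn [ 0.14 -0.25  0.05] | shift now-tool mm [ 1.2  0.1 -2. ] | shift final-tool [ 1.2  0.1 -2. ]
unit coords: s=-3.8 y=66.9 h=6.0
```

```bash
python3 -m handwheel '[[0,0,-8,0,0,0,0],[0,0,-20,0,0,0,0],[0,0,-25,0,0,0,0],[0,-25,-25,0,0,0,0],[0,-30,0,0,0,0,0],[0,0,0,0,0,0,0]]'; python3 go.py cu -5 -9 30; python3 -c "
from h import *
grab('wrist','w3');grab('top','top3')"
```

```text
time_s: 4.33
tool_pos: [0.5036, -0.1805, 0.1388]
ee_rot: [[-0.974, -0.114, 0.195], [-0.111, 0.994, 0.025], [-0.197, 0.003, -0.98]]
ft_force: [-0.1, 0.2, 0.9]
opening: 0.0
t 4.33 pos [ 0.5036 -0.1805  0.1388] F [-0.12  0.21  0.89] op 0.0
turn [ 0.25 -0.68  0.33] | shift now-tool mm [ -1.1 -21.8  55.8] | shift final-tool [ -0.6 -21.5  55.9]
unit coords: s=-5.6 y=12.5 h=85.9
```

View pics/w3.png

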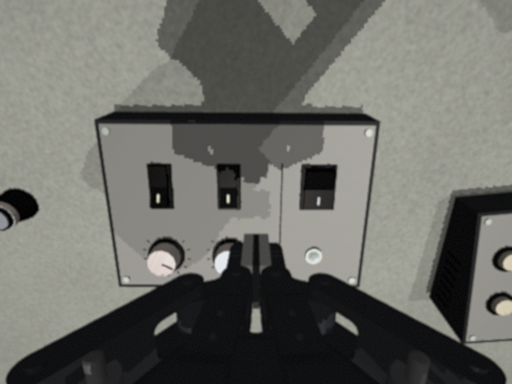

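```bash
python3 chk.py w3 cu '[(310,204),(310,197),(310,190),(310,180),(310,170),(310,167),(330,205),(350,180),(350,220),(232,204),(224,195),(232,172),(154,204),(158,190),(158,172)]'
python3 -c "
from h import *
p=cv2.imread('pics/w3.png')[130:240,140:350];cv2.imwrite('pics/w3c.png',cv2.resize(p,None,fx=3.5,fy=3.5,interpolation=2))
a=cv2.imread('pics/top0.png')[130:250,155:400];b=cv2.imread('pics/top3.png')[130:250,155:400]
cv2.imwrite('pics/cmp.png',cv2.resize(np.vstack([a,b]),None,fx=2.4,fy=2.4))"
```

```text
[[ -7.4  57.7   7.2]
 [-13.4  57.5   6.6]
 [-19.4  57.2   6.3]
 [-28.5  56.1   9.1]
 [-36.5  55.9   7.7]
 [-38.   56.9   2.1]
 [ -6.1  75.1   5.6]
 [-26.5  92.3  -1. ]
 [  9.6  95.6  -0.1]
 [ -8.2  -7.8  10.5]
 [-15.5 -14.4   9.3]
 [-34.1  -7.7   5.6]
 [ -8.  -72.4  10.8]
 [-18.9 -69.5   6.7]
 [-33.8 -68.6   5.2]]
```

View pics/w3c.png

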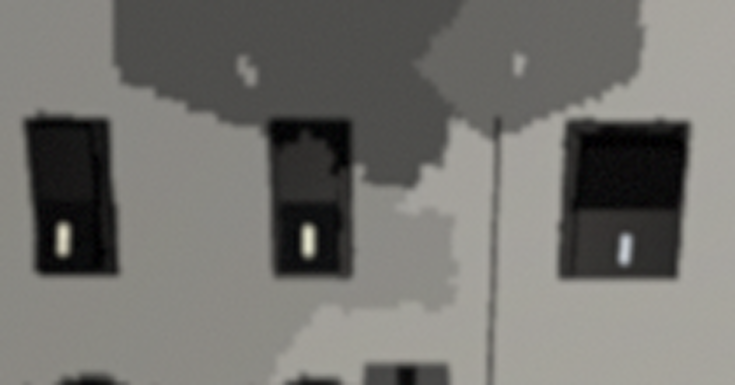

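View pics/cmp.png

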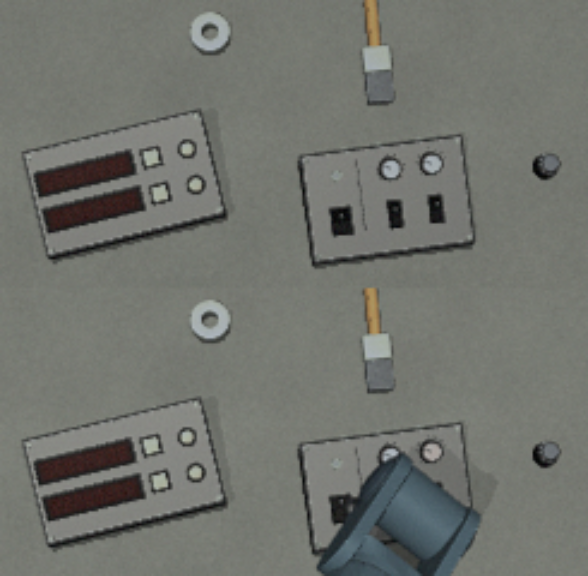

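The main rocker now lies flat at its far end (7 mm) with the near end up, so it is on. The other two are still standing, and the unit hasn't moved. On to the profile rocker.

```bash
python3 -m handwheel '[[-1,-21.5,0,0.2,-0.7,0.3,0],[0,0,0,0,0,0,0],[0,0,25,0,0,0,0],[0,0,25,0,0,0,0],[0,0,10,0,0,0,0],[0,0,0,0,0,0,0]]'; python3 go.py cu -5 -9 20
```

```text
time_s: 4.93
tool_pos: [0.5164, -0.1903, 0.0727]
ee_rot: [[-0.974, -0.113, 0.198], [-0.108, 0.994, 0.033], [-0.201, 0.011, -0.98]]
ft_force: [-0.8, -0.2, -0.3]
opening: -0.0002
t 4.93 pos [ 0.5164 -0.1903  0.0727] F [-0.76 -0.21 -0.29] op -0.0002
turn [ 0.67 -0.44  0.2 ] | shift now-tool mm [ -2.9 -10.4  -1.4] | shift final-tool [ -2.9 -10.4  -1.2]
unit coords: s=-7.9 y=1.4 h=18.8
```

```bash
python3 -m handwheel '[[-3,-10.5,-2,0.6,-0.4,0,0],[0,0,0,0,0,0,0]]'; python3 go.py cu -5 -9 20; python3 -c "
from h import *
grab('wrist','w4')"
```

```text
time_s: 5.1
tool_pos: [0.5195, -0.1989, 0.0744]
ee_rot: [[-0.972, -0.113, 0.204], [-0.11, 0.994, 0.025], [-0.206, 0.002, -0.979]]
ft_force: [0.4, 0.1, -0.1]
opening: -0.0002
t 5.1 pos [ 0.5195 -0.1989  0.0744] F [ 0.36  0.06 -0.11] op -0.0002
turn [ 0.19 -0.17  0.3 ] | shift now-tool mm [-0.5 -1.5 -0.1] | shift final-tool [-0.5 -1.5 -0.1]
unit coords: s=-5.5 y=-7.5 h=19.9
```

View pics/w4.png

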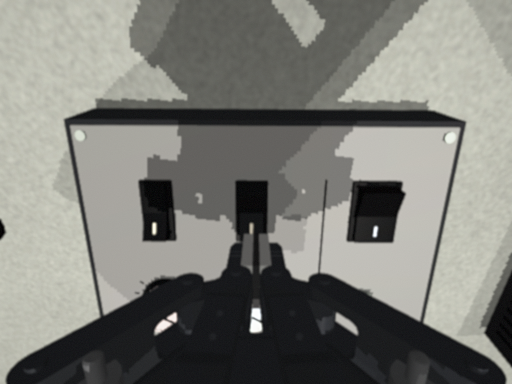

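The fingertip at (255,236) sits over the profile rocker's white line at (251,228). Pressing.

```bash
python3 -m handwheel '[[0,-1.5,4,0,0,0,0],[1,0,4,0,0,0,0],[1,0,3,0,0,0,0]]'; python3 go.py cu -5 -9 7
```

```text
time_s: 5.4
tool_pos: [0.5218, -0.2013, 0.0662]
ee_rot: [[-0.971, -0.112, 0.209], [-0.11, 0.994, 0.023], [-0.211, -0.001, -0.978]]
ft_force: [0.7, 3.1, 6.6]
opening: 0.0001
t 5.4 pos [ 0.5218 -0.2013  0.0662] F [0.66 3.09 6.61] op 0.0001
turn [0.01 0.12 0.3 ] | shift now-tool mm [-0.2  1.1  4.5] | shift final-tool [-0.2  1.1  4.5]
unit coords: s=-5.2 y=-10.1 h=11.5
```

```bash
python3 -m handwheel '[[1,1,3,0,0,0,0],[0,0,3,0,0,0,0],[0,0,2,0,0,0,0]]'; python3 go.py cu -5 -9 7
```

```text
time_s: 5.65
tool_pos: [0.5243, -0.2014, 0.0613]
ee_rot: [[-0.971, -0.113, 0.213], [-0.111, 0.994, 0.021], [-0.214, -0.003, -0.977]]
ft_force: [-17.6, 4.5, 29.5]
opening: -0.0002
t 5.65 pos [ 0.5243 -0.2014  0.0613] F [-17.59   4.45  29.46] op -0.0002
turn [-0.11  0.3   0.35] | shift now-tool mm [ 1.1  1.5 -0.8] | shift final-tool [ 1.2  1.5 -0.8]
unit coords: s=-3.8 y=-10.5 h=6.2
```

```bash
python3 -m handwheel '[[0,0,-8,0,0,0,0],[0,0,-20,0,0,0,0],[0,0,-30,0,0,0,0],[0,0,-30,0,0,0,0],[0,0,0,0,0,0,0]]'; python3 -c "
from h import *
grab('wrist','w5')
p=cv2.imread('pics/w5.png')[90:270,100:400];cv2.imwrite('pics/w5c.png',cv2.resize(p,None,fx=2.5,fy=2.5,interpolation=2))"; python3 go.py ro 26 -46 60
```

```text
time_s: 6.07
tool_pos: [0.5031, -0.2027, 0.148]
ee_rot: [[-0.972, -0.114, 0.206], [-0.111, 0.994, 0.024], [-0.207, 0.001, -0.978]]
ft_force: [-0.4, -1.5, -0.3]
opening: -0.0001
t 6.12 pos [ 0.5022 -0.2019  0.1454] F [-0.74  0.01 -0.65] op 0.0002
turn [-1.1 -0.2 -6.1] | shift now-tool mm [-110.3  327.4   50.1] | shift final-tool [-144.2  312.8   56.6]
unit coords: s=-118.2 y=-358.8 h=116.6
```

View pics/w5c.png

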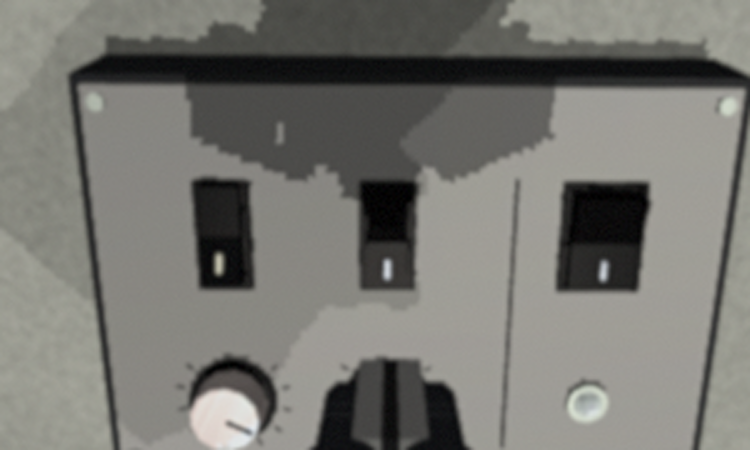

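Main and profile look the same, both with the far face flat and lit, and surface is still off. Moving over the X key.

```bash
python3 -m handwheel '[[0,0,-10,-1.1,-0.2,-6,0],[-16,34,0,0,0,0,0],[-16,34,0,0,0,0,0],[-16,34,0,0,0,0,0],[-16,34,0,0,0,0,0],[-16,34,0,0,0,0,0],[-16,34,0,0,0,0,0],[-16,34,0,0,0,0,0],[-16,34,0,0,0,0,0],[-8,20,0,0,0,0,0],[0,0,0,0,0,0,0]]'; python3 go.py ro 26 -46 40
```

```text
time_s: 7.03
tool_pos: [0.5616, 0.1245, 0.1702]
ee_rot: [[-0.959, -0.216, 0.186], [-0.211, 0.976, 0.049], [-0.192, 0.007, -0.981]]
ft_force: [-0.7, 0.7, 0.1]
opening: 0.0002
t 7.03 pos [0.5616 0.1245 0.1702] F [-0.69  0.75  0.05] op 0.0002
turn [ 0.37 -0.98 -0.3 ] | shift now-tool mm [-13.3   7.   73.6] | shift final-tool [-12.1   7.4  73.8]
unit coords: s=13.9 y=-53.4 h=113.8
```

```bash
python3 -m handwheel '[[-13,7,10,0.4,-1,-0.3,0],[0,0,25,0,0,0,0],[0,0,25,0,0,0,0],[0,0,0,0,0,0,0],[0,0,0,0,0,0,0]]'; python3 go.py ro 26 -46 25;python3 -c "
from h import *
grab('wrist','w6')"
```

```text
time_s: 7.45
tool_pos: [0.5827, 0.1379, 0.1065]
ee_rot: [[-0.954, -0.224, 0.197], [-0.22, 0.974, 0.044], [-0.202, -0.001, -0.979]]
ft_force: [0.5, -0.4, -0.2]
opening: 0.0
t 7.45 pos [0.5827 0.1379 0.1065] F [ 0.47 -0.35 -0.21] op 0.0
turn [ 0.01 -0.39  0.27] | shift now-tool mm [-2.5 -1.  21.6] | shift final-tool [-2.4 -1.  21.6]
unit coords: s=23.6 y=-45.0 h=46.6
```

View pics/w6.png

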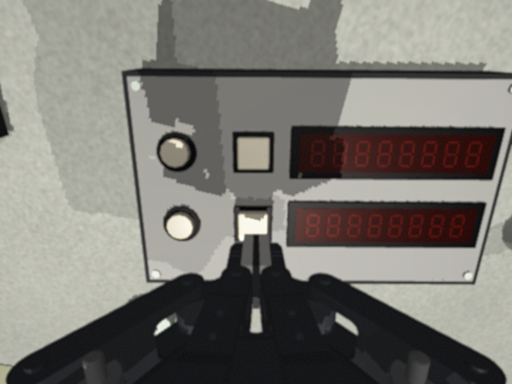

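The displays are lit. The fingertip at (256,240) lines up with the X key at (253,222). Descending to just above it.

```bash
python3 chk.py w6 ro '[(253,222),(253,152),(176,150),(180,224),(220,100)]'; python3 -m handwheel '[[-2,-1.5,10,0,-0.4,0.3,0],[-1,0,11,0,0,0,0],[0,0,6,0,0,0,0],[0,0,0,0,0,0,0]]'; python3 go.py ro 26 -46 5
```

```text
[[ 22.6 -48.    8.9]
 [-25.9 -48.1   7.4]
 [-27.1 -98.3   8.3]
 [ 24.6 -99.4   8.3]
 [-58.5 -69.6  -0.1]]
time_s: 7.83
tool_pos: [0.5928, 0.1366, 0.0812]
ee_rot: [[-0.954, -0.217, 0.208], [-0.212, 0.976, 0.045], [-0.213, -0.001, -0.977]]
ft_force: [0.0, 0.3, 0.5]
opening: 0.0001
t 7.83 pos [0.5928 0.1366 0.0812] F [0.04 0.25 0.52] op 0.0001
turn [-0.08  0.26 -0.18] | shift now-tool mm [ 1.9  2.6 14.8] | shift final-tool [ 1.8  2.5 14.9]
unit coords: s=27.8 y=-48.5 h=19.9
```

```bash
python3 -m handwheel '[[2,2,6,0,0.2,0,0],[0,0,5,0,0,0,0],[0,0,3,0,0,0,0]]'; python3 go.py ro 26 -46 5
```

```text
time_s: 8.08
tool_pos: [0.5946, 0.1387, 0.0675]
ee_rot: [[-0.954, -0.216, 0.207], [-0.212, 0.976, 0.044], [-0.212, -0.001, -0.977]]
ft_force: [-0.9, -0.8, 3.1]
opening: 0.0001
t 8.08 pos [0.5946 0.1387 0.0675] F [-0.91 -0.84  3.1 ] op 0.0001
turn [-0.12  0.19 -0.19] | shift now-tool mm [1.  0.9 1. ] | shift final-tool [1.  0.9 1. ]
unit coords: s=27.0 y=-46.9 h=6.0
```

```bash
python3 -m handwheel '[[0,0,2,0,0,0,0],[0,0,1.5,0,0,0,0]]'; python3 go.py ro 26 -46 5; python3 -m handwheel '[[0,0,1,0,0,0,0]]'
```

```text
time_s: 8.25
tool_pos: [0.595, 0.1387, 0.0661]
ee_rot: [[-0.955, -0.218, 0.203], [-0.213, 0.976, 0.044], [-0.208, -0.002, -0.978]]
ft_force: [-16.2, -3.9, 22.9]
opening: -0.0002
t 8.25 pos [0.595  0.1387 0.0661] F [-16.19  -3.93  22.87] op -0.0002
turn [-0.13 -0.02 -0.1 ] | shift now-tool mm [ 1.2  0.9 -0.5] | shift final-tool [ 1.2  0.9 -0.5]
unit coords: s=27.2 y=-46.9 h=4.5
time_s: 8.33
tool_pos: [0.5949, 0.1387, 0.0664]
ee_rot: [[-0.955, -0.219, 0.201], [-0.214, 0.976, 0.043], [-0.206, -0.002, -0.979]]
ft_force: [-5.9, -1.4, 8.1]
opening: 0.0003
```

The key bottomed: 28 N peak, and over 4.5 N held. Lifting and moving to Y.

```bash
python3 -m handwheel '[[0,0,-8,0,0,0,0],[0,0,-20,0,0,0,0],[0,0,-5,0,0,0,0],[27,0,0,0,0,0,0],[26,0,0,0,0,0,0],[0,0,0,0,0,0,0],[0,0,0,0,0,0,0]]'; python3 go.py ro -26 -46 20;python3 -c "
from h import *
grab('wrist','w7')"
```

```text
time_s: 8.92
tool_pos: [0.5383, 0.126, 0.0911]
ee_rot: [[-0.953, -0.219, 0.209], [-0.215, 0.976, 0.044], [-0.213, -0.003, -0.977]]
ft_force: [0.5, 0.3, 0.1]
opening: -0.0005
t 8.92 pos [0.5383 0.126  0.0911] F [0.46 0.32 0.09] op -0.0005
turn [-0.19  0.27 -0.01] | shift now-tool mm [ 1.6  1.  21.1] | shift final-tool [ 1.5  0.9 21.1]
unit coords: s=-24.5 y=-46.9 h=41.1
```

View pics/w7.png

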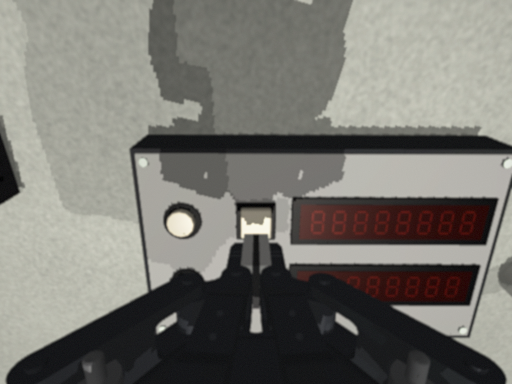

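The fingertip at (256,240) is over the Y key at (256,222), and the displays are still lit. Pressing.

```bash
python3 -m handwheel '[[1.5,0,10,0,0.2,0,0],[0,0,10,0,0,0,0],[0,0,5,0,0,0,0],[0,0,0,0,0,0,0]]'; python3 go.py ro -26 -46 5
```

```text
time_s: 9.3
tool_pos: [0.5452, 0.1272, 0.0642]
ee_rot: [[-0.954, -0.219, 0.207], [-0.215, 0.976, 0.043], [-0.211, -0.004, -0.977]]
ft_force: [-1.2, 1.0, -0.5]
opening: 0.0003
t 9.3 pos [0.5452 0.1272 0.0642] F [-1.17  0.97 -0.53] op 0.0003
turn [-0.2   0.15  0.01] | shift now-tool mm [2.8 1.2 8.3] | shift final-tool [2.7 1.2 8.3]
unit coords: s=-23.3 y=-47.2 h=13.3
```

```bash
python3 -m handwheel '[[2.5,1,4,0,0,0,0],[0,0,4,0,0,0,0],[0,0,2,0,0,0,0],[0,0,2,0,0,0,0]]'; python3 go.py ro -26 -46 5
```

```text
time_s: 9.63
tool_pos: [0.5452, 0.1282, 0.055]
ee_rot: [[-0.955, -0.222, 0.198], [-0.218, 0.975, 0.042], [-0.203, -0.003, -0.979]]
ft_force: [-21.6, -4.7, 30.7]
opening: -0.0002
t 9.63 pos [0.5452 0.1282 0.055 ] F [-21.63  -4.68  30.69] op -0.0002
turn [-0.17 -0.35  0.18] | shift now-tool mm [ 1.   0.3 -0.6] | shift final-tool [ 1.   0.3 -0.7]
unit coords: s=-25.0 y=-46.3 h=4.3
```

```bash
python3 -m handwheel '[[0,0,0.5,0,0,0,0],[0,0,-8,0,0,0,0],[0,0,-20,0,0,0,0],[0,0,-30,0,0,0,0],[0,0,-35,0,0,0,0],[35,0,-15,0,0,0,0],[35,0,-15,0,0,0,0],[35,0,-10,0,0,0,0],[0,0,0,0,0,0,0],[0,0,0,0,0,0,0]]'; python3 -c "
from h import *
grab('top','top8');grab('wrist','w8');grab('side','side8')
a=cv2.imread('pics/top0.png')[125:250,125:400];b=cv2.imread('pics/top8.png')[125:250,125:400]
cv2.imwrite('pics/cmp8.png',cv2.resize(np.vstack([a,b]),None,fx=2.2,fy=2.2,interpolation=2))
p=cv2.imread('pics/side8.png')[130:330,150:360];cv2.imwrite('pics/side8c.png',cv2.resize(p,None,fx=2.8,fy=2.8,interpolation=2))"
```

```text
time_s: 10.47
tool_pos: [0.4152, 0.0989, 0.1726]
ee_rot: [[-0.953, -0.224, 0.205], [-0.22, 0.975, 0.041], [-0.209, -0.006, -0.978]]
ft_force: [-0.2, 0.1, -0.2]
opening: -0.0
```

View pics/cmp8.png

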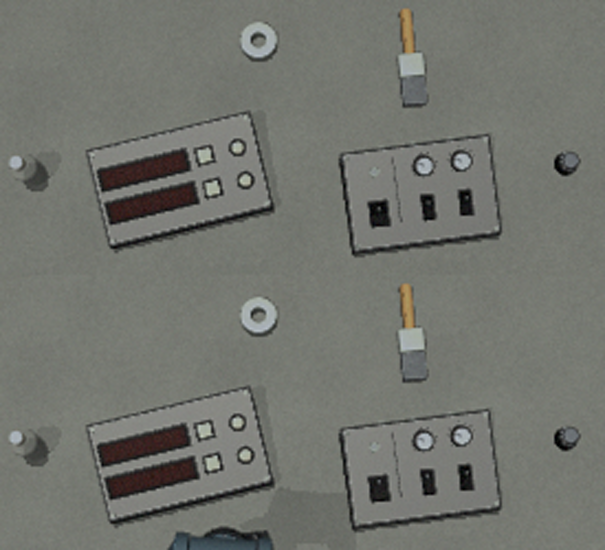

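View pics/w8.png

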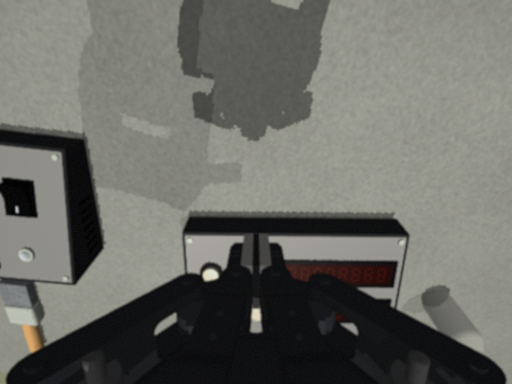

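View pics/side8c.png

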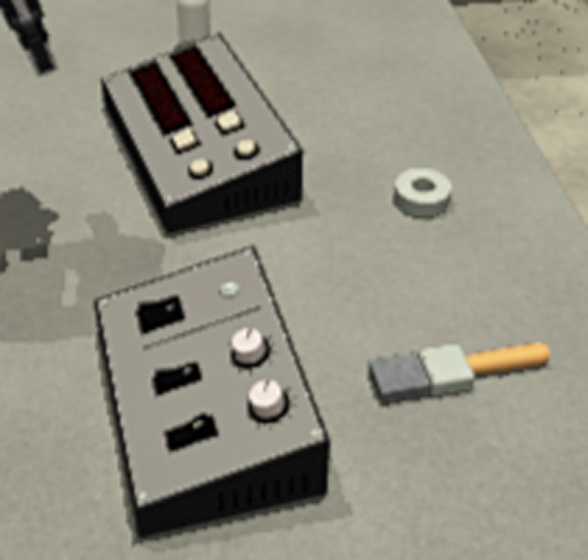

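Comparing the top views, nothing has shifted. The side view shows main and profile with the near end up (on), surface with the far end up (off), all keys up and the arm clear. Handing in.

```bash
python3 -c "
from h import *
print(order.job_done())"
```

```text
the job is handed in; nothing more can be done
None
```

I pressed the main rocker on, then the profile-lamp rocker. I then pressed and let up the X zero key, and last the Y zero key, all with the shut fingertips held square to the panel. The job was handed in at about 10.6 s of the 48 s allowed, and no verdict came back.

- **Rockers:** The last side view shows main and profile on and the surface-lamp rocker off. For main, depth readings also put the far face about 7 mm over the panel, as it should be when on. I did not repeat that depth check on the profile rocker, so it rests on the pictures.
- **Zero keys:** Each key was felt to bottom, at 4.5 mm over the panel for X and 4.3 mm for Y, with peak forces of about 28 N and 38 N. The key positions themselves cannot be read, so this is the evidence that they counted as pressed. In the last pictures all four keys look up.
- **Surroundings:** In the first and last top views neither the units nor the bystanders had visibly moved. The last wrist force reading was close to zero, with the arm clear.
- **Disagreements:** The wrist camera placed features 2 to 4 mm off the top-camera fit, more than the stated 2 mm calibration. The arm also drifted up to about 4 mm sideways while pressing the main rocker, which I corrected before it was fully down. The highest fingertip force was about 43 N, on the main rocker at its stop.

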